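# Set the bench air valve two turns open

### The job

Set the bench's air valve: swing both hinged flaps of its guard box fully open, then turn the wheel inside clockwise by its crank handle until it is closed against its stop, and from there back it off by exactly two full turns. Finish still gripping the crank handle at that setting (do not let go of it), and leave the hex-key set and the caliper lying nearby where they are.

Things in the scene. Friction and masses are not known exactly. Their poses are not given: they have to be found in the camera images.
- guard_box: Low grey sheet-metal box screwed to the bench, 130 x 130 mm, walls 60 mm high, a pipe stub out of its front and back (20 and 30 mm long). Origin: centre of its underside; own x points away from the robot at zero yaw, y left, z up; the wheel's axis is the vertical through it. Two flaps hinged on its left and right walls (own y = +/-65 mm, height 60 mm) form a hood, roof 106 mm high when shut.
- flap_left_edge (a point): Middle of the left flap's rolled inner edge, a bar 10 mm thick, 122 mm long along the box's x. Shut: own y = +31 mm of the box, 109 mm above the bench (top 114). Between the two flaps' edges is a slot 52 mm wide; the valve below it stays under 97 mm. A closed gripper with its tips in the slot about 104 mm above the bench pushes the edge outward.
- flap_right_edge (a point): The same point on the right flap: shut at own y = -31 mm of the box, 109 mm above the bench.
- flap_left (a joint): Angle of the flap on the box's left (own +y) side: 0 shut, 2.6 rad fully open, lying back outside the box, all of it below 75 mm height and within 135 mm of the box's middle. Opens up and out to the left. A light 0.1 kg sheet-metal flap; once turned more than about 45 degrees it falls fully open by itself.
- flap_right (a joint): Angle of the flap on the right (own -y) side: 0 shut, 2.6 rad fully open. The mirror image of the left flap; opens up and out to the right.
- wheel (a joint): Turn of the dark steel valve wheel (100 mm across, level inside the box, rim top 49 mm, hub 56 mm above the bench), rad: 0 closed, against a hard stop; grows as it opens, counter-clockwise from above; two turns open = 12.57; other stop at 22. Starts a quarter to one and a half turns open. It stays where it is left and takes 2 to 3 N at the crank handle to turn.
- crank: Black upright crank handle on the wheel: a round grip 18 mm thick, from 54 to 96 mm above the bench, 38 mm from the wheel's axis. It revolves freely on its pin, so a gripper pinching it from above can carry it round without turning the wrist. Origin: on its axis, 82 mm above the bench, 14 mm under its top, a good height to grip; its axes turn with it.
- hex_set: Black folding hex-key set, 30 x 105 x 19 mm, lying on the bench in front of the guard box; to be left alone. Origin: centre of its underside.
- caliper: Digital caliper with a black body, 59 x 200 x 11 mm, lying on the bench left of the valve, in front of a large fixed mitre saw (530 deep, 620 wide, 416 mm high, its middle at about x = 0.69, y = -0.02 m) that the arm must swing clear of. The caliper is to be left alone. Origin: centre of its underside.

How it is judged:
On the way, in this order (a step that is already met when the one before it is completed fails the run):
1. both flaps of the guard box are swung open (value of joint each of flap_left, flap_right above 2.2 rad), for 0.2 s.
2. the wheel is closed against its stop (value of joint wheel below 0.06 rad), for 0.1 s.
At the end, for the whole second after the job is handed in: The wheel stands still two turns open from its stop (12.57 rad, within 0.275 rad or 16 degrees), the gripper still holds the crank handle (grip force on it over 3 N, grasp point within 35 mm of its origin), and both flaps are open past 2.2 rad (all of step 1 and value of joint wheel between 12.29 and 12.84 rad and velocity of joint wheel between -0.1 and 0.1 rad/s and contact force between the fingers and crank above 3 N and distance between the grasp point and crank below 0.035 m); the arm keeps its last pose, push and grip.
It fails at once if the hex-key set or the caliper is shifted by more than 30 mm (distance of any of hex_set, caliper from where it was at the start of the episode above 0.03 m).
It also fails if it takes over 64 s, if anything falls off the work surface, if the arm or the gripper's body presses on something with over 40 N, if the wrist force passes 120 N, or if a joint passes its speed limit or range.

### The arm

A 6-joint arm with a two-finger parallel gripper is mounted at the origin on a cart in front of the work surface, level with it; the furniture and walls round the work are solid. World frame = base frame: x ahead of the robot, y to its left, z up, the work surface at z = 0. Lengths are in m, angles in rad, forces in N, time in s.
With the tool pointing down it reaches from about 0.35 to 0.975 m from the base axis. Payload 4.9 kg.
Tool frame: the origin (TCP) lies on the front face of the gripper's body, between the roots of the fingers; the fingertips stand ctrl.tip_extent ahead of it and the grasp point (between the pads) lies 54 mm ahead of it (ctrl.tip_extent is the distance from the TCP to the fingertips, in m); z points along the fingers, y is the line along which they close (so a half turn about z gives the same grasp; the last joint's range is limited). The gripper opens to 85 mm and grips with 20 to 120 N. Pads are 22 mm wide; open, the fingers measure 114 mm over their backs; the gripper's body (76 mm by 85 mm) begins 54 mm behind the grasp point. The pads swing forward as they close: fully open they stand 13 mm farther back than shut.
Start: joints at [-1.348, 0.053, 1.613, -0, 1.476, -0.119], TCP at [0.209, -0.589, 0.304] pointing down, gripper open.
Joint ranges: [-3.01, 3.01], [-1.01, 2.22], [0.06, 2.58], [-1.02, 4.17], [0.09, 2.62], [-3.14, 3.14]. Speed limits (rad/s): [2.57, 2.57, 3.14, 3.14, 3.14, 3.14].

### API

Orientations are given as a rotation vector (axis times angle).
In Python, from station import ctrl gives the robot as it stands.
- The arm moves only by the tool apply_moves, never from a script. Its argument "rows" is one flat list of numbers, 6 for each row, row after row: the shift along the tool's x, y, z normalised to -1 to 1, where 1 is 0.6 m, then the turn, a rotation vector about the tool's x, y, z normalised to -1 to 1, where 1 is 90 degrees. A call has 1 to 20 rows; each row is the pose to reach, as a shift and turn from the pose commanded when the call began, along the tool's axes at that moment; what a row does not reach only later rows make up. A row lasts 1/10 s, in which the tool goes at most 50 mm and 8.59 degrees, less where a joint would pass 70% of its speed; a pose out of reach is approached as far as the arm can. A call with a number of a shift or a turn outside -1 to 1 is refused whole. A call with a gripper value outside its range is refused whole. "grip" is the opening, from 0 (shut) to 1 (fully open), set as the call begins (left out, the last holds). The fingers move at their own pace and stop on an object; "grip_force" is the grip in N (left out, the last holds). Time passes only in rows, so rows that repeat a pose let the fingers close. It gives the time, the measured TCP pose, the force, the opening and the grip force at its end, in the units of the state.
- ctrl.get_obs(): the state, without advancing time (a new reading comes with each control period).
- ctrl.get_image(name): name is "scene" or "top" or "wrist"; returns (picture, depth): 480x640x3 uint8, blue, green, red; 480x640 float32, m along the optical axis (not along the pixel's ray), 0 where there is no reading.
- ctrl.camera_model(name): a dict with "mtx" (3x3 intrinsics, pixels), "R" (3x3) and "t" (3): a world point X has camera coordinates R X + t; the wrist camera has in their place "tool_from_camera" (4x4, takes a point from camera to tool coordinates, whose origin is the TCP and whose axes are the flange's). Camera axes: x right, y down, z forward; pixel columns grow to the right and rows downward; lengths in m; the calibration is good to about 2 mm. A picture is of the moment at which its call begins: read the wrist's pose just before it. camera_model takes no time and is no camera call.
- ctrl.finish_job(): hands the job in; it is judged then, once.
The state is a dict: "t": time; "q": joint angles; "dq": joint speeds; "effort": joint torques, N m; "tool_pos": TCP position; "tool_rot": TCP orientation; "contact_force": force on the tool from outside, world axes, zero at the start; "wrist_torque": the same for the moment, N m; "opening": finger opening in m; "grip_force": force on a finger pad.
Only numpy, scipy, OpenCV 4.12 (cv2) and the standard library are available. Lean on these libraries where they do the work, as an engineer would, in place of code of your own. Each camera call takes 0.05 s, during which the arm holds its last target. There are 200 camera calls.

## Working session

There is one attempt and no reset: what is moved stays moved. The work goes in short steps, Python scripts to look and compute and a tool call to move; the robot and the scene stay as the last step left them, time stands still between calls to the robot, and variables do not carry over. Pictures are saved under pics/ and viewed, at most 10 in all, crops included, and the job is handed in when it is done.

Besides the shell and the picture viewer there is one more tool, called after "Request:" as name(argument=value, ...) on one line, values as JSON. apply_moves: Moves the arm, as the interface text tells. Its arguments: {"type":"object","properties":{"rows":{"type":"array","items":{"type":"number"}},"grip":{"type":"number"},"grip_force":{"type":"number"}},"required":["rows"]}

```bash
ls; mkdir -p pics; python3 - <<'E'
from station import ctrl
import cv2,numpy as np
print(ctrl.get_obs(), ctrl.tip_extent)
for n in("scene","top"):
    im,d=ctrl.get_image(n); cv2.imwrite(f"pics/{n}0.png",im); np.save(f"pics/{n}0.npy",d); m=ctrl.camera_model(n); print(n,m)
print(ctrl.camera_model("wrist"))
E
```

```text
pics
{'t': 0.0, 'q': array([-1.34798601e+00,  5.33300229e-02,  1.61428410e+00, -4.13224191e-06,
        1.47599025e+00, -1.19031060e-01]), 'dq': array([-2.12718622e-04, -4.78130443e-04, -3.00055246e-04,  7.69795753e-05,
       -4.90685580e-04,  4.51538313e-04]), 'effort': array([ 3.10932810e-03, -3.93679476e+01, -3.70170593e+01,  2.98567033e-05,
        6.94394927e-03,  8.05436144e-06]), 'tool_pos': array([ 0.20939054, -0.58838094,  0.30268542]), 'tool_rot': array([-3.09383557e+00, -5.34011463e-01,  1.70240742e-04]), 'contact_force': array([-0.60737882,  0.36594875,  0.4945698 ]), 'wrist_torque': array([-0.03318559,  0.03461072,  0.00758978]), 'grip_force': 0.0, 'opening': 0.0851188845424078} 0.0726
scene {'mtx': array([[612.16829626,   0.        , 333.18530904],
       [  0.        , 612.16829626, 241.05008514],
       [  0.        ,   0.        ,   1.        ]]), 'R': array([[ 0.87319967, -0.48708764,  0.01636966],
       [-0.18385244, -0.36032618, -0.91452902],
       [ 0.45135419,  0.79555684, -0.40418896]]), 't': array([-0.49024503,  0.12148276,  1.11922896])}
top {'mtx': array(
[... 177 characters left out ...]
.9994677 , -0.03079674],
       [-0.99156149, -0.00668987, -0.12946449],
       [ 0.12918955,  0.03193045, -0.9911057 ]]), 't': array([-0.10744934,  0.50613529,  1.04069276])}
{'mtx': array([[392.10196402,   0.        , 315.26018584],
       [  0.        , 392.10196402, 237.14096611],
       [  0.        ,   0.        ,   1.        ]]), 'tool_from_camera': array([[-6.85970896e-04, -9.48642578e-01, -3.16349155e-01,
         8.19228748e-02],
       [ 9.99999764e-01, -6.66151660e-04, -1.70795164e-04,
        -1.06399598e-03],
       [-4.87129494e-05, -3.16349197e-01,  9.48642811e-01,
        -7.01191212e-02],
       [ 0.00000000e+00,  0.00000000e+00,  0.00000000e+00,
         1.00000000e+00]])}
```

View pics/top0.png

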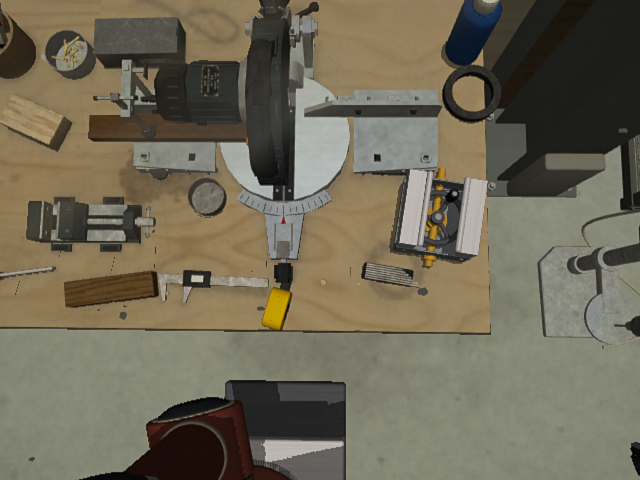

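View pics/scene0.png

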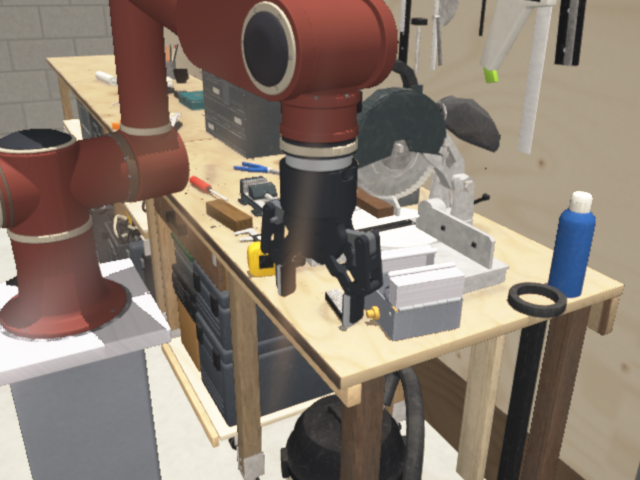

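The top view shows the guard box at about (438,215): white flaps either side of the slot, wheel and crank (black, about (452,195)) inside it. The hex set is at (388,272) and the caliper at (210,282). In the scene view the gripper is in front of the box, at about (420,300).

```bash
cat >h.py <<'E'
import numpy as np,cv2
from scipy.spatial.transform import Rotation as Ro
from station import ctrl
def cam(name,o=None):
    m=ctrl.camera_model(name)
    if name!="wrist": return m["mtx"],m["R"].T,-m["R"].T@m["t"]
    T=m["tool_from_camera"]; R=Ro.from_rotvec(o["tool_rot"]).as_matrix()
    return m["mtx"],R@T[:3,:3],R@T[:3,3]+o["tool_pos"]
def cloud(d,c):
    K,R,t=c; v,u=np.mgrid[:480,:640]
    p=np.stack([(u-K[0,2])/K[0,0]*d,(v-K[1,2])/K[1,1]*d,d],-1)
    return p@R.T+t
def ray(px,z,c):
    K,R,t=c; r=R@np.linalg.inv(K)@np.array([px[0],px[1],1.]); return t+r*(z-t[2])/r[2]
E
python3 - <<'E'
from h import *
d=np.load("pics/top0.npy"); c=cam("top"); P=cloud(d,c)
im=cv2.imread("pics/top0.png")
s=np.zeros((480,640),bool); s[155:275,380:500]=1
z=P[...,2]
w=s&(z>.08)&(z<.125)&(im.min(2)>150)
n,l,st,ce=cv2.connectedComponentsWithStats(w.astype(np.uint8))
for i in range(1,n):
    if st[i,4]>100:
        q=P[l==i]; r=cv2.minAreaRect(q[:,:2].astype(np.float32)*1000); print(st[i],q.mean(0),q[:,2].max(),r, cv2.boxPoints(r))
b=s&(z>.07)&(z<.1)&(im.max(2)<60); 
n,l,st,ce=cv2.connectedComponentsWithStats(b.astype(np.uint8))
for i in range(1,n):
    if st[i,4]>15: print("dark",st[i],P[l==i].mean(0),np.ptp(P[l==i],0))
for px in[(387,272)]: print(ray(px,.019,c))
big=cv2.resize(im[155:290,360:500],None,fx=5,fy=4.4,interpolation=cv2.INTER_CUBIC);cv2.imwrite("pics/c.png",big[:600])
E
```

```text
[ 399  170   28   75 1265] [ 0.54771155 -0.26967562  0.10614359] 0.11192269544337563 ((548.0363159179688, -269.6986389160156), (28.354530334472656, 124.27857208251953), 81.05934143066406) [[ 484.44873 -274.04648]
 [ 607.2173  -293.3608 ]
 [ 611.6239  -265.3508 ]
 [ 488.85535 -246.03647]]
[419 172  14  73 229] [ 0.54445041 -0.28913128  0.11387576] 0.1182868660001305 ((545.3257446289062, -289.48992919921875), (5.537510395050049, 121.64482879638672), 81.21246337890625) [[ 484.7943  -282.9343 ]
 [ 605.0112  -301.5181 ]
 [ 605.8572  -296.04556]
 [ 485.64026 -277.46176]]
[ 457  177   31   78 1451] [ 0.53270056 -0.36664262  0.10725599] 0.1198316601117918 ((533.257568359375, -365.64825439453125), (36.314788818359375, 125.473876953125), 80.95268249511719) [[ 468.4459  -373.71436]
 [ 592.35876 -393.44513]
 [ 598.0692  -357.58215]
 [ 474.15637 -337.85138]]
dark [404 173   5  27  29] [ 0.58755505 -0.26115685  0.08139905] [0.04455947 0.00683482 0.02128076]
dark [446 189  13  13  92] [ 0.56989274 -0.33718565  0.08967723] [0.01791991 0.01754331 0.02807828]
dark [401 201   4  21  25] [ 0.54625806 -0.25471675  0.08127968] [0.0375224  0.00572129 0.02499388]
dark [397 223  18  25  57] [ 0.49467826 -0.2548012   0.08279109] [0.0407836  0.02730619 0.02824368]
dark [456 253  17   4  34] [ 0.47123686 -0.3567231   0.0825243 ] [0.00467773 0.02527113 0.02358236]
[ 0.44557488 -0.23416793  0.019     ]
```

View pics/c.png

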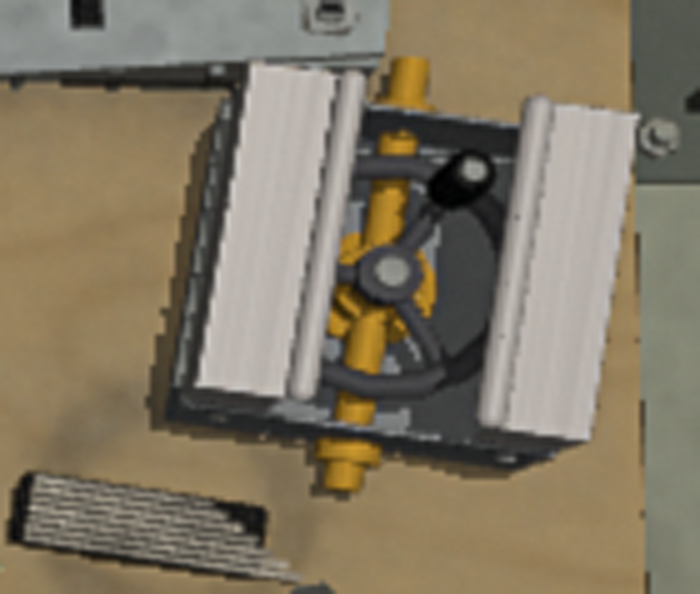

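```bash
cat >>h.py <<'E'
def to(goal,yaw_deg=None):
    o=ctrl.get_obs(); R=Ro.from_rotvec(o["tool_rot"]); d=R.inv().apply(np.array(goal)-o["tool_pos"])/.6
    r=[0,0,0]
    if yaw_deg is not None:
        a=np.radians(yaw_deg); G=Ro.from_matrix(np.array([[np.cos(a),np.sin(a),0],[np.sin(a),-np.cos(a),0],[0,0,-1]]))
        r=(R.inv()*G).as_rotvec()/(np.pi/2)
    print("t",o["t"],"pos",o["tool_pos"].round(4),"F",o["contact_force"].round(1),"row",d.round(4),np.round(r,3))
E
python3 - <<'E'
from h import *
c=cam("top"); print("hub",ray((438,216.4),.056,c)); print("crank top",ray((360+475/5,155+168/4.4),.096,c))
to([.54,-.32,.303],81)
E
```

```text
hub [ 0.54017874 -0.31945912  0.056     ]
crank top [ 0.57310172 -0.34135113  0.096     ]
t 0.1 pos [ 0.2094 -0.5884  0.3028] F [-0.1  0.1  0. ] row [ 6.691e-01 -2.368e-01  2.000e-04] [-0.001 -0.001 -0.682]
```

Request:
apply_moves(rows=[0.669,-0.237,0,0,0,-0.682,0.669,-0.237,0,0,0,-0.682,0.669,-0.237,0,0,0,-0.682,0.669,-0.237,0,0,0,-0.682,0.669,-0.237,0,0,0,-0.682,0.669,-0.237,0,0,0,-0.682,0.669,-0.237,0,0,0,-0.682,0.669,-0.237,0,0,0,-0.682,0.669,-0.237,0,0,0,-0.682,0.669,-0.237,0,0,0,-0.682,0.669,-0.237,0,0,0,-0.682,0.669,-0.237,0,0,0,-0.682,0.669,-0.237,0,0,0,-0.682], grip=0)

```text
t: 1.4
tool_pos: [0.5391, -0.3213, 0.3038]
tool_rot: [-2.391, -2.037, 0.0]
contact_force: [0.3, -0.9, 0.7]
opening: 0.0002
grip_force: 0.0
```

```bash
python3 - <<'E'
from h import *
o=ctrl.get_obs(); print(ctrl.tip_extent,o["opening"],o["q"].round(2),o["tool_rot"])
im,d=ctrl.get_image("wrist"); cv2.imwrite("pics/w1.png",im); np.save("pics/w1.npy",d)
to([.54,-.32,.104+.0726],81)
E
```

```text
0.0726 0.00024248905160574206 [-0.66  0.06  1.61 -0.    1.48 -0.5 ] [-2.39130533e+00 -2.03715129e+00  4.11572947e-04]
t 1.45 pos [ 0.5392 -0.3213  0.3039] F [-0.3 -0.7  0. ] row [0.0023 0.0011 0.2121] [-0.     0.    -0.002]
```

View pics/w1.png

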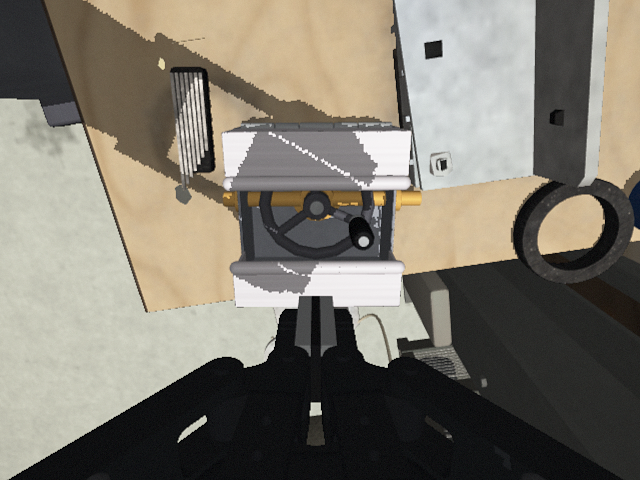

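Wrist view: slot between the flap edges at rows 185–265, hub at (317,206), crank top at (363,238), aligned with the image, fingers shut.

```bash
python3 - <<'E'
from h import *
c=cam("wrist",ctrl.get_obs())
for p,z in[((317,206),.056),((363,240),.096),((315,185),.114),((316,266),.114)]:print(p,ray(p,z,c).round(4))
E
```

```text
(317, 206) [ 0.5412 -0.3177  0.056 ]
(363, 240) [ 0.5724 -0.3393  0.096 ]
(315, 185) [ 0.5441 -0.289   0.114 ]
(316, 266) [ 0.5355 -0.347   0.114 ]
```

Request:
apply_moves(rows=[0,0,0.08,0,0,0,0,0,0.14,0,0,0,0,0,0.18,0,0,0,0,0,0.21,0,0,0,0,0,0.21,0,0,0,0,0,0.21,0,0,0])

```text
t: 2.05
tool_pos: [0.5397, -0.3209, 0.1783]
tool_rot: [2.39, 2.038, -0.0]
contact_force: [-0.3, 0.5, -0.0]
opening: 0.0003
grip_force: 0.0
```

Request:
apply_moves(rows=[0.02,0,0.003,0,0,0,0.04,0,0.003,0,0,0,0.06,0,0.003,0,0,0,0.075,0,0,0,0,0,0.09,0,0,0,0,0,0.105,0,0,0,0,0,0.12,0,0,0,0,0,0.135,0,0,0,0,0,0.145,0,0,0,0,0,0.145,0,0,0,0,0,0.12,0,0,0,0,0,0.08,0,0,0,0,0,0.04,0,0,0,0,0,0,0,0,0,0,0])

```text
t: 3.45
tool_pos: [0.5394, -0.3226, 0.178]
tool_rot: [2.39, 2.038, -0.001]
contact_force: [0.3, -0.1, -1.2]
opening: 0.0001
grip_force: 0.0
```

Request:
apply_moves(rows=[-0.02,0,0.003,0,0,0,-0.04,0,0.003,0,0,0,-0.06,0,0.003,0,0,0,-0.075,0,0,0,0,0,-0.09,0,0,0,0,0,-0.105,0,0,0,0,0,-0.12,0,0,0,0,0,-0.135,0,0,0,0,0,-0.145,0,0,0,0,0,-0.145,0,0,0,0,0,-0.12,0,0,0,0,0,-0.08,0,-0.03,0,0,0,-0.04,0,-0.06,0,0,0,0,0,-0.08,0,0,0,0,0,-0.08,0,0,0,0,0,-0.08,0,0,0], grip=0)

```text
t: 5.05
tool_pos: [0.5402, -0.3192, 0.2261]
tool_rot: [2.387, 2.041, -0.0]
contact_force: [-1.0, -0.0, 0.4]
opening: -0.0001
grip_force: 0.0
```

```bash
python3 - <<'E'
from h import *
im,d=ctrl.get_image("wrist"); cv2.imwrite("pics/w2.png",im); np.save("pics/w2.npy",d)
to([.5724,-.3393,.165],81)
E
```

```text
t 5.1 pos [ 0.5399 -0.3197  0.2254] F [-0.1  0.8 -0.4] row [-0.0238  0.0587  0.1007] [-0. -0.  0.]
```

View pics/w2.png

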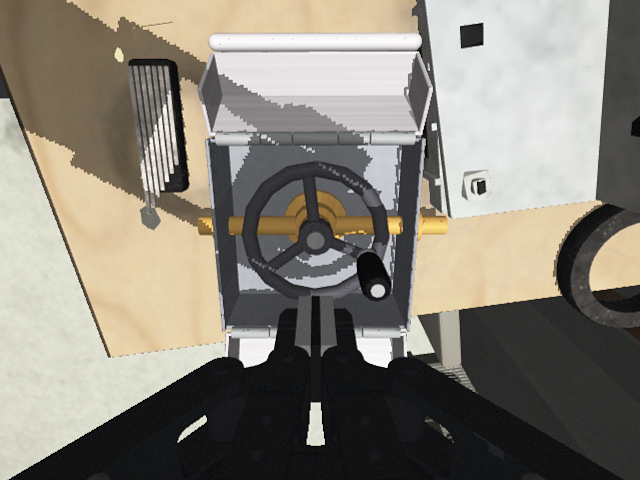

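Both flaps are lying open, with the hub at (316,241) and the crank top at (378,290).

```bash
python3 - <<'E'
from h import *
c=cam("wrist",ctrl.get_obs())
for p,z in[((316,241),.056),((378,291),.096)]:print(p,ray(p,z,c).round(4))
to([.5725,-.3395,.139],81)
E
```

```text
(316, 241) [ 0.5402 -0.3197  0.056 ]
(378, 291) [ 0.5721 -0.3409  0.096 ]
t 5.1 pos [ 0.5399 -0.3197  0.2254] F [-0.1  0.8 -0.4] row [-0.0241  0.0589  0.144 ] [-0. -0.  0.]
```

Request:
apply_moves(rows=[-0.025,0.0585,0,0,0,0,-0.025,0.0585,0,0,0,0,-0.025,0.0585,0.04,0,0,0,-0.025,0.0585,0.08,0,0,0,-0.025,0.0585,0.12,0,0,0,-0.025,0.0585,0.144,0,0,0,-0.025,0.0585,0.144,0,0,0,-0.025,0.0585,0.144,0,0,0], grip=0.5)

```text
t: 5.9
tool_pos: [0.5722, -0.341, 0.1397]
tool_rot: [2.39, 2.039, -0.0]
contact_force: [0.1, 1.3, 0.0]
opening: 0.0425
grip_force: 0.0
```

Request:
apply_moves(rows=[0,0,0,0,0,0,0,0,0,0,0,0,0,0,0,0,0,0,0,0,0,0,0,0,0,0,0,0,0,0], grip=0, grip_force=30)

```text
t: 6.4
tool_pos: [0.5725, -0.341, 0.1416]
tool_rot: [2.389, 2.039, -0.001]
contact_force: [-5.2, 2.3, 5.7]
opening: 0.0173
grip_force: 29.5
```

```bash
cat >>h.py <<'E'
C=np.array([.5403,-.3192]); RAD=.038
def arc(total_deg,n,C=C,start=None):
    "rows (tool x,y) for circling the handle about C by total_deg, ccw positive; tool yaw 81, start = angle deg of commanded handle"
    o=ctrl.get_obs(); R=Ro.from_rotvec(o["tool_rot"]).as_matrix()
    v=o["tool_pos"][:2]-C; a0=np.arctan2(v[1],v[0]) if start is None else np.radians(start)
    print("t",o["t"],"ang",np.degrees(np.arctan2(v[1],v[0])).round(1),"r",np.hypot(*v).round(4),"z",o["tool_pos"][2].round(4),"F",o["contact_force"].round(1),o["opening"].round(4),o["grip_force"])
    p0=RAD*np.array([np.cos(a0),np.sin(a0)]); w=[]
    for k in range(1,n+1):
        a=a0+np.radians(total_deg)*k/n
        d=np.append(RAD*np.array([np.cos(a),np.sin(a)])-p0,0); w.append(((R.T@d)/.6).round(3)[:2].tolist())
    print(w)
E
python3 -c "
from h import *
arc(-120,16)"
```

```text
Traceback (most recent call last):
  File "h.py", line 27, in arc
    print("t",o["t"],"ang",np.degrees(np.arctan2(v[1],v[0])).round(1),"r",np.hypot(*v).round(4),"z",o["tool_pos"][2].round(4),"F",o["contact_force"].round(1),o["opening"].round(4),o["grip_force"])
                                                                                                                                                              ^^^^^^^^^^^^^^^^^^
AttributeError: 'float' object has no attribute 'round'
```

```bash
sed -i 's/o\["opening"\].round(4)/round(o["opening"],4)/' h.py; python3 -c "
from h import *
arc(-90,12)"
```

```text
t 6.4 ang -34.1 r 0.0389 z 0.1416 F [-5.2  2.3  5.7] 0.0173 29.457993507385254
[[-0.007, -0.004], [-0.014, -0.009], [-0.02, -0.015], [-0.025, -0.021], [-0.029, -0.028], [-0.033, -0.036], [-0.035, -0.044], [-0.036, -0.052], [-0.036, -0.06], [-0.036, -0.068], [-0.034, -0.076], [-0.031, -0.084]]
```

Request:
apply_moves(rows=[-0.007,-0.004,0,0,0,0,-0.014,-0.009,0,0,0,0,-0.02,-0.015,0,0,0,0,-0.025,-0.021,0,0,0,0,-0.029,-0.028,0,0,0,0,-0.033,-0.036,0,0,0,0,-0.035,-0.044,0,0,0,0,-0.036,-0.052,0,0,0,0,-0.036,-0.06,0,0,0,0,-0.036,-0.068,0,0,0,0,-0.034,-0.076,0,0,0,0,-0.031,-0.084,0,0,0,0,-0.031,-0.084,0,0,0,0])

```text
t: 7.7
tool_pos: [0.5194, -0.353, 0.1415]
tool_rot: [2.387, 2.036, -0.004]
contact_force: [-1.6, -2.8, 8.1]
opening: 0.0167
grip_force: 29.9
```

```bash
python3 -c "
from h import *
arc(-90,12,start=-124)"
```

```text
t 7.7 ang -121.8 r 0.0397 z 0.1415 F [-1.6 -2.8  8.1] 0.0167 29.899528920650482
[[0.004, -0.007], [0.009, -0.014], [0.015, -0.02], [0.021, -0.025], [0.028, -0.029], [0.036, -0.033], [0.044, -0.035], [0.052, -0.036], [0.06, -0.037], [0.068, -0.036], [0.076, -0.034], [0.084, -0.031]]
```

Request:
apply_moves(rows=[0.004,-0.007,-0.002,0,0,0,0.009,-0.014,-0.002,0,0,0,0.015,-0.02,-0.002,0,0,0,0.021,-0.025,-0.002,0,0,0,0.028,-0.029,-0.002,0,0,0,0.036,-0.033,-0.002,0,0,0,0.044,-0.035,-0.002,0,0,0,0.052,-0.036,-0.002,0,0,0,0.06,-0.037,-0.002,0,0,0,0.068,-0.036,-0.002,0,0,0,0.076,-0.034,-0.002,0,0,0,0.084,-0.031,-0.002,0,0,0,0.084,-0.031,-0.002,0,0,0])

```text
t: 9.0
tool_pos: [0.5093, -0.2986, 0.1416]
tool_rot: [2.388, 2.039, -0.001]
contact_force: [0.3, -0.6, 7.0]
opening: 0.0169
grip_force: 29.9
```

```bash
python3 -c "
from h import *
arc(-90,12,start=-214)"
```

```text
t 9.0 ang 146.5 r 0.0372 z 0.1416 F [ 0.3 -0.6  7. ] 0.0169 29.93450492620468
[[0.007, 0.004], [0.014, 0.009], [0.02, 0.015], [0.025, 0.021], [0.029, 0.028], [0.033, 0.036], [0.035, 0.044], [0.036, 0.052], [0.037, 0.06], [0.036, 0.068], [0.034, 0.076], [0.031, 0.084]]
```

Request:
apply_moves(rows=[0.007,0.004,0,0,0,0,0.014,0.009,0,0,0,0,0.02,0.015,0,0,0,0,0.025,0.021,0,0,0,0,0.029,0.028,0,0,0,0,0.033,0.036,0,0,0,0,0.035,0.044,0,0,0,0,0.036,0.052,0,0,0,0,0.037,0.06,0,0,0,0,0.036,0.068,0,0,0,0,0.034,0.076,0,0,0,0,0.031,0.084,0,0,0,0,0.031,0.084,0,0,0,0])

```text
t: 10.3
tool_pos: [0.5615, -0.2896, 0.1415]
tool_rot: [2.388, 2.038, -0.004]
contact_force: [-2.2, -5.3, 5.0]
opening: 0.017
grip_force: 29.9
```

```bash
python3 -c "
from h import *
arc(-90,12,start=56)"
```

```text
t 10.3 ang 54.4 r 0.0363 z 0.1415 F [-2.2 -5.3  5. ] 0.017 29.944479167461395
[[-0.004, 0.007], [-0.009, 0.014], [-0.015, 0.02], [-0.021, 0.025], [-0.028, 0.029], [-0.036, 0.033], [-0.044, 0.035], [-0.052, 0.036], [-0.06, 0.037], [-0.068, 0.036], [-0.076, 0.034], [-0.084, 0.031]]
```

Request:
apply_moves(rows=[-0.004,0.007,0,0,0,0,-0.009,0.014,0,0,0,0,-0.015,0.02,0,0,0,0,-0.021,0.025,0,0,0,0,-0.028,0.029,0,0,0,0,-0.036,0.033,0,0,0,0,-0.044,0.035,0,0,0,0,-0.052,0.036,0,0,0,0,-0.06,0.037,0,0,0,0,-0.068,0.036,0,0,0,0,-0.076,0.034,0,0,0,0,-0.084,0.031,0,0,0,0,-0.084,0.031,0,0,0,0])

```text
t: 11.6
tool_pos: [0.5723, -0.3411, 0.1416]
tool_rot: [2.389, 2.038, 0.001]
contact_force: [0.3, -0.1, 4.7]
opening: 0.0171
grip_force: 29.9
```

```bash
python3 -c "
from h import *
C=C-[.0003,.0015]
arc(-90,12,C=C,start=-34)"
```

```text
t 11.6 ang -32.3 r 0.0382 z 0.1416 F [ 0.3 -0.1  4.7] 0.0171 29.938921630382538
[[-0.007, -0.004], [-0.014, -0.009], [-0.02, -0.015], [-0.025, -0.021], [-0.029, -0.028], [-0.033, -0.036], [-0.035, -0.044], [-0.036, -0.052], [-0.037, -0.06], [-0.036, -0.068], [-0.034, -0.076], [-0.031, -0.084]]
```

Request:
apply_moves(rows=[-0.007,-0.004,0,0,0,0,-0.014,-0.009,0,0,0,0,-0.02,-0.015,0,0,0,0,-0.025,-0.021,0,0,0,0,-0.025,-0.021,0,0,0,0])

```text
t: 12.1
tool_pos: [0.5651, -0.35, 0.1418]
tool_rot: [2.381, 2.031, 0.032]
contact_force: [34.5, 11.0, -6.9]
opening: 0.017
grip_force: 30.4
```

```bash
sed -i 's/^C=.*; RAD/C=np.array([.5400,-.3207]); RAD/' h.py; python3 -c "
from h import *
arc(-30,4,start=-64)"
```

```text
t 12.1 ang -49.4 r 0.0386 z 0.1418 F [34.5 11.  -6.9] 0.017 30.42414128780365
[[-0.004, -0.007], [-0.008, -0.015], [-0.01, -0.023], [-0.011, -0.031]]
```

Request:
apply_moves(rows=[0.004,0.004,0,0,0,0,0.008,0.009,0,0,0,0,0.008,0.009,0,0,0,0,0.008,0.009,0,0,0,0])

```text
t: 12.5
tool_pos: [0.5665, -0.3494, 0.1417]
tool_rot: [2.384, 2.035, 0.009]
contact_force: [12.9, 0.5, 0.9]
opening: 0.0171
grip_force: 30.4
```

```bash
python3 -c "
from h import *
o=ctrl.get_obs(); g=o['tool_pos']+.054*Ro.from_rotvec(o['tool_rot']).as_matrix()[:,2]; print(g, np.degrees(np.arctan2(*(g[:2]-C)[::-1])))
arc(180,18,start=-53)"
```

```text
[ 0.56693081 -0.34944324  0.08768942] -46.86456854358034
t 12.5 ang -47.3 r 0.039 z 0.1417 F [12.9  0.5  0.9] 0.0171 30.375104248523712
[[0.009, 0.007], [0.018, 0.012], [0.029, 0.016], [0.04, 0.018], [0.051, 0.017], [0.061, 0.015], [0.072, 0.011], [0.081, 0.006], [0.09, -0.002], [0.096, -0.01], [0.102, -0.02], [0.105, -0.03], [0.107, -0.041], [0.107, -0.052], [0.105, -0.063], [0.101, -0.073], [0.095, -0.083], [0.088, -0.091]]
```

Request:
apply_moves(rows=[0.009,0.007,0,0,0,0,0.018,0.012,0,0,0,0,0.029,0.016,0,0,0,0,0.04,0.018,0,0,0,0,0.051,0.017,0,0,0,0,0.061,0.015,0,0,0,0,0.072,0.011,0,0,0,0,0.081,0.006,0,0,0,0,0.09,-0.002,0,0,0,0,0.096,-0.01,0,0,0,0,0.102,-0.02,0,0,0,0,0.105,-0.03,0,0,0,0,0.107,-0.041,0,0,0,0,0.107,-0.052,0,0,0,0,0.105,-0.063,0,0,0,0,0.101,-0.073,0,0,0,0,0.095,-0.083,0,0,0,0,0.088,-0.091,0,0,0,0])

```text
t: 14.3
tool_pos: [0.5187, -0.2909, 0.1417]
tool_rot: [2.385, 2.034, 0.001]
contact_force: [6.9, -6.1, 0.7]
opening: 0.017
grip_force: 30.4
```

```bash
python3 -c "
from h import *
arc(180,18,start=127)"
```

```text
t 14.3 ang 125.5 r 0.0366 z 0.1417 F [ 6.9 -6.1  0.7] 0.017 30.39728343486786
[[-0.009, -0.007], [-0.018, -0.012], [-0.029, -0.016], [-0.04, -0.018], [-0.051, -0.017], [-0.061, -0.015], [-0.072, -0.011], [-0.081, -0.006], [-0.09, 0.002], [-0.096, 0.01], [-0.102, 0.02], [-0.105, 0.03], [-0.107, 0.041], [-0.107, 0.052], [-0.105, 0.063], [-0.101, 0.073], [-0.095, 0.083], [-0.088, 0.091]]
```

Request:
apply_moves(rows=[-0.009,-0.007,0,0,0,0,-0.018,-0.012,0,0,0,0,-0.029,-0.016,0,0,0,0,-0.04,-0.018,0,0,0,0,-0.051,-0.017,0,0,0,0,-0.061,-0.015,0,0,0,0,-0.072,-0.011,0,0,0,0,-0.081,-0.006,0,0,0,0,-0.09,0.002,0,0,0,0,-0.096,0.01,0,0,0,0,-0.102,0.02,0,0,0,0,-0.105,0.03,0,0,0,0,-0.107,0.041,0,0,0,0,-0.107,0.052,0,0,0,0,-0.105,0.063,0,0,0,0,-0.101,0.073,0,0,0,0,-0.095,0.083,0,0,0,0,-0.088,0.091,0,0,0,0])

```text
t: 16.1
tool_pos: [0.5637, -0.3523, 0.1417]
tool_rot: [2.386, 2.035, -0.004]
contact_force: [2.1, -6.2, 3.5]
opening: 0.0173
grip_force: 30.7
```

Request:
apply_moves(rows=[0.009,0.007,0,0,0,0,0.018,0.012,0,0,0,0,0.029,0.016,0,0,0,0,0.04,0.018,0,0,0,0,0.051,0.017,0,0,0,0,0.061,0.015,0,0,0,0,0.072,0.011,0,0,0,0,0.081,0.006,0,0,0,0,0.09,-0.002,0,0,0,0,0.096,-0.01,0,0,0,0,0.102,-0.02,0,0,0,0,0.105,-0.03,0,0,0,0,0.107,-0.041,0,0,0,0,0.107,-0.052,0,0,0,0,0.105,-0.063,0,0,0,0,0.101,-0.073,0,0,0,0,0.095,-0.083,0,0,0,0,0.088,-0.091,0,0,0,0])

```text
t: 17.9
tool_pos: [0.5187, -0.2909, 0.1416]
tool_rot: [2.385, 2.034, 0.001]
contact_force: [7.6, -6.8, 0.7]
opening: 0.0172
grip_force: 30.4
```

Request:
apply_moves(rows=[-0.009,-0.007,0,0,0,0,-0.018,-0.012,0,0,0,0,-0.029,-0.016,0,0,0,0,-0.04,-0.018,0,0,0,0,-0.051,-0.017,0,0,0,0,-0.061,-0.015,0,0,0,0,-0.072,-0.011,0,0,0,0,-0.081,-0.006,0,0,0,0,-0.09,0.002,0,0,0,0,-0.096,0.01,0,0,0,0,-0.102,0.02,0,0,0,0,-0.105,0.03,0,0,0,0,-0.107,0.041,0,0,0,0,-0.107,0.052,0,0,0,0,-0.105,0.063,0,0,0,0,-0.101,0.073,0,0,0,0,-0.095,0.083,0,0,0,0,-0.088,0.091,0,0,0,0,-0.087,0.092,0,0,0,0])

```text
t: 19.8
tool_pos: [0.565, -0.351, 0.1417]
tool_rot: [2.385, 2.036, -0.002]
contact_force: [3.5, -6.9, 3.2]
opening: 0.0168
grip_force: 30.6
```

```bash
python3 -c "
from h import *
o=ctrl.get_obs(); g=o['tool_pos']+.054*Ro.from_rotvec(o['tool_rot']).as_matrix()[:,2]; print(g, np.degrees(np.arctan2(*(g[:2]-C)[::-1])))
arc(6,1,start=-53)
im,d=ctrl.get_image('wrist'); cv2.imwrite('pics/w3.png',im)
im,d=ctrl.get_image('top'); cv2.imwrite('pics/t3.png',cv2.resize(im[155:290,360:500],None,fx=5,fy=4.4,interpolation=cv2.INTER_CUBIC))"
```

```text
[ 0.56514216 -0.35130032  0.08767377] -50.5924222824993
t 19.8 ang -50.5 r 0.0393 z 0.1417 F [ 3.5 -6.9  3.2] 0.0168 30.605989694595337
[[0.005, 0.004]]
```

View pics/w3.png

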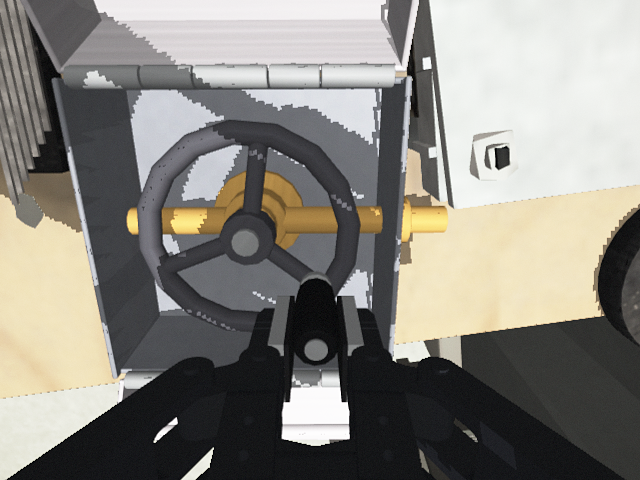

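View pics/t3.png

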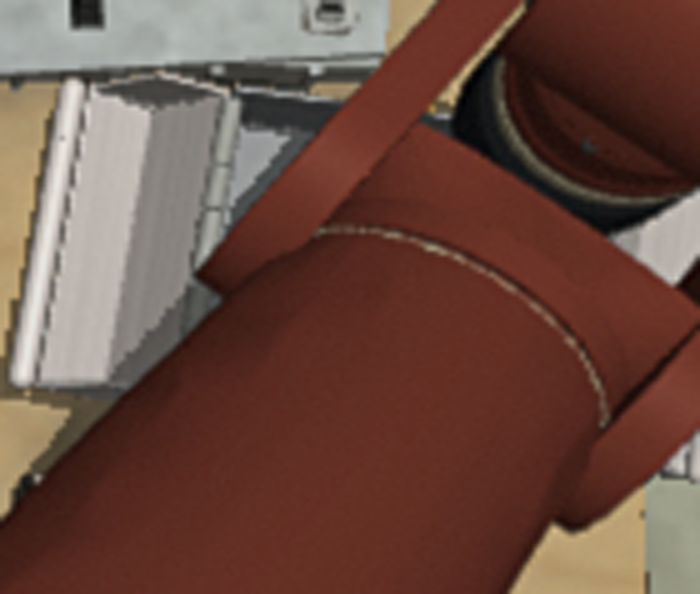

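The wrist view shows the handle (316,345) centred between the pads and the flaps open; the top view shows the left flap open. The wheel is about 4° short, so I'll nudge it and hold.

Request:
apply_moves(rows=[0.003,0.002,0,0,0,0,0.005,0.004,0,0,0,0,0.005,0.004,0,0,0,0,0.005,0.004,0,0,0,0,0.005,0.004,0,0,0,0])

```text
t: 20.4
tool_pos: [0.5677, -0.3483, 0.1417]
tool_rot: [2.386, 2.035, -0.001]
contact_force: [4.1, -6.1, 2.4]
opening: 0.0169
grip_force: 30.6
```

```bash
python3 -c "
from h import *
o=ctrl.get_obs(); g=o['tool_pos']+.054*Ro.from_rotvec(o['tool_rot']).as_matrix()[:,2]; a=np.degrees(np.arctan2(*(g[:2]-C)[::-1])); print(g,a,o['grip_force'],abs(o['dq']).max())
if abs(a+46.9)<5 and o['grip_force']>20: print(ctrl.finish_job())"
```

```text
[ 0.56792267 -0.34853107  0.08772189] -44.905870963140416 30.57690918445587 0.0018697884193137912
the job is handed in; nothing more can be done
None
```

I handed the job in at about 20 s with both flaps open, the wheel closed to its stop and then backed off two turns (about 2° over by my measurement, 16° allowed), and the crank handle still gripped at about 31 N; the hand-in returned no verdict.

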